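# Close the finished ring's job box and scan its label

## Task

The finished ring is in its blue job box: slide the grey cover fully home over it. Then pick up the cordless scanner, which reads by itself, and book the box out: point its window at the middle of the barcode label on the cover from roughly 10 cm away, looking down on it rather than grazing it and with the scan line running across all the bars, and hold it steady there for two seconds. Then lay the scanner back down on the middle of its rubber mat the way it lay, without dropping it, with the box still closed and the tools, bottle and tin around left alone.

Things in the scene. Friction and masses are not known exactly. Their poses are not given: they have to be found in the camera images.
- job_box: blue plastic job box, 160 x 120 x 51 mm high, fixed to the bench; origin at the centre of its underside; x along its 160 mm length (at yaw 0 away from the robot), y across, z up. Side walls and far (+x) end wall 50 mm high; the near (-x) end wall is 40 mm high, so that the cover slides out over it. The ring stands inside near the +x end.
- cover (a joint): the grey cover, a 155 x 106 x 5 mm plate sliding level in grooves of the box, its top 46.5 mm above the bench. Value in m: 0 = fully home (against the +x end wall, its near edge level with the near end of the box); positive = pulled out toward the box's -x by that much, at most 0.1. Moves with about 2 N and stays where it is left.
- cover_ridge (a point): centre of the top of the black thumb ridge across the cover: 12 mm (along the box's x) x 64 mm (along y) x 18 mm high above the cover plate, its top 64.5 mm above the bench. Moves with the cover; its near face is 6 mm to the -x side of this point, and 8 mm of cover plate sticks out beyond that face. Axes as the box.
- label (a point): centre of the white barcode label on top of the cover, 47 mm above the bench; it moves with the cover and lies 78 mm to the +x side of the ridge's centre. 70 mm long along its y (the row of black bars runs along y, each bar lies along x), 44 mm along its x; z up. Axes as the box. It can be read from either side (turned by half a turn).
- scanner: white cordless barcode scanner, 165 mm long, about 170 g, at rest level on the mat on its tail end and the head's lower edge. Origin at the centre of its underside, x from tail to head, y across, z up. Handle 125 mm long, 34 mm wide, flat upright sides, 28 mm thick, rising forward at 12 degrees; head 70 mm wide, bent down, dark red window in its end. Yellow key on top: no need to press.
- scanner_grip (a point): middle of the handle's thickness near the centre of mass, where to grip it across (along the scanner's y, 34 mm wide): scanner frame x = -12 mm, y = 0, z = 30 mm. Axes as the scanner.
- scanner_window (a point): centre of the scanner's window, at scanner frame x = 72 mm, y = 0, z = 10 mm. This point's own x axis is the line of sight, out of the window: forward and 50 degrees down when the scanner is level as it lies. The scan line is spread along its y (the scanner's y).
- mat: black rubber mat, 200 (x) x 130 (y) x 4 mm thick, fixed on the bench; origin at the centre of its underside, z up.
- bottle: bystander: small closed glass bottle, 44 mm across, 85 mm high, upright; origin at the centre of its underside.
- tin: bystander: closed blue tin with paper label, 52 mm across, 85 mm high, upright; origin at the centre of its underside.
- mallet: bystander: steel-headed mallet with a wooden handle, lying flat, 230 mm long, head 44 mm thick and 85 mm across; origin on the bench at the middle of its length, head toward its +x.
- pliers: bystander: pliers with teal handles, lying flat, 200 mm long, 13 mm thick; origin on the bench under the middle of their length, jaws toward their +x.

How it is judged:
By the outcome, as a careful person would: the job done as asked, in the order asked, and still so for the second after the job is handed in, with the robot touching nothing.
It also fails if it takes over 69 s, if anything falls off the work surface, if the arm or the gripper's body presses on something with over 40 N, if the wrist force passes 120 N, or if a joint passes its speed limit or range.

## Robot

A 6-joint arm with a two-finger parallel gripper is mounted at the origin on the work surface. World frame = base frame: x ahead of the robot, y to its left, z up, the work surface at z = 0. Lengths are in mm, angles in rad, forces in N, time in s.
With the tool pointing down it reaches from about 400 to 925 mm from the base axis. Payload 12.5 kg.
Tool frame: the origin (TCP) lies midway between the tips of the shut fingers; the grasp point (between the pads) lies 19 mm behind it; z points along the fingers, y is the line along which they close (so a half turn about z gives the same grasp; the last joint's range is limited). The gripper opens to 95 mm and grips with 3 to 60 N. Pads are 20 mm wide; open, the fingers measure 119 mm over their backs; the gripper's body (75 mm by 180 mm) begins 59 mm behind the grasp point.
Start: joints at [-1.343, 0.491, 1.559, -0, 1.092, -0.106], TCP at [204.796, -590.516, 180.061] pointing down, gripper open.
Joint ranges: [-3.1, 3.1], [-0.84, 2.19], [0.05, 2.79], [-1.13, 4.28], [0.06, 2.93], [-2.69, 2.69]. Speed limits (rad/s): [2.22, 2.22, 2.79, 3.14, 3.14, 3.14].

## Interface

Orientations are given as [roll, pitch, yaw] about the fixed x, y, z axes, in that order (R = Rz(yaw) Ry(pitch) Rx(roll)).
In Python, from cell import env gives the robot as it stands.
- The arm moves only by the tool carry_out, never from a script. Its argument "series" is a list of rows, each a list of 4 numbers: the shift along the world's x, y, z normalised to -1 to 1, where 1 is 5 cm, then the turn about the world's z normalised to -1 to 1, where 1 is 6 degrees. In form: [[x, y, z, turn], ...]. A call has exactly 5 rows; each row shifts and turns the commanded pose from where the row before left it; what a row does not reach is not made up. A row lasts 1/10 s, in which the tool goes at most 50 mm and 8.59 degrees, less where a joint would pass 70% of its speed; a pose out of reach is approached as far as the arm can. A call with a number of a shift or a turn outside -1 to 1 is refused whole. A call with a gripper value outside its range is refused whole. "fingers" is the closure, from -1 (fully open) to 1 (shut), set as the call begins (left out, the last holds). The fingers move at their own pace and stop on an object; the grip force is fixed at half the most. Time passes only in rows, so rows that do not move let the fingers close, or fill a call up. It gives the time, the measured TCP pose, the force, the opening and the grip force at its end, in the units of the state.
- env.state(): the state, without advancing time (a new reading comes with each control period).
- env.read_camera(name): name is "scene" or "side" or "wrist"; returns the picture (420x560x3 uint8, red, green, blue); there is no depth.
- env.calibration(name): a dict with "K" (3x3 intrinsics, pixels), "dist" ([k1, k2, p1, p2, k3] as OpenCV has them; the pictures are not rectified), "pose" (4x4, takes a point from camera to world coordinates). Camera axes: x right, y down, z forward; pixel columns grow to the right and rows downward; lengths in mm; the calibration is good to about 2 mm. A picture is of the moment at which its call begins: read the wrist's pose just before it. calibration takes no time and is no camera call; for the wrist camera it gives the pose at the moment of the call.
- env.job_done(): hands the job in; it is judged then, once.
Trained networks look in the newest picture that a camera, given by its name, has taken for a name from the list of things; names that differ only in an ending like _2 or _b are one class to them, and where a whole thing is asked for, a point or a joint stands for the part that bears it (a point fixed in the world has none). Each returns a list of dicts, best first, with "conf" (0 to 1); they miss things now and then, are a little off and sometimes report something else, mostly with a low value. They report only what shows in the picture. A call takes as long as a camera call.
- env.look_for(camera, label): "position" ([row, column] as shares, 0 to 1, of the picture: columns of its width, rows of its height, amid what is visible of it).
The state is a dict: "t": time; "joints": joint angles; "qvel": joint speeds; "tau": joint torques, N m; "eef_pos": TCP position; "tcp_rot": TCP orientation; "ft_force": force on the tool from outside, world axes, zero at the start; "moment": the same for the moment, N m; "opening": opening from 0.0 (shut) to 1.0 (fully open); "grip_force": force on a finger pad.
Only numpy, scipy, OpenCV 4.12 (cv2) and the standard library are available. Lean on these libraries where they do the work, as an engineer would, in place of code of your own. Each camera call takes 0.05 s, during which the arm holds its last target. There are 200 camera calls.

## Working session

There is one attempt and no reset: what is moved stays moved. The work goes in short steps, Python scripts to look and compute and a tool call to move; the robot and the scene stay as the last step left them, time stands still between calls to the robot, and variables do not carry over. Pictures are saved under pics/ and viewed, at most 10 in all, crops included, and the job is handed in when it is done.

Besides the shell and the picture viewer there is one more tool, called by a JSON object that holds its "api" and its "payload", one argument or row to a line. carry_out: Moves the arm, as the interface text tells. Its arguments: {"type":"object","properties":{"series":{"type":"array","items":{"type":"array","items":{"type":"number","minimum":-1,"maximum":1}}},"fingers":{"type":"number"}},"required":["series"]}

```bash
ls; mkdir -p pics; python3 - <<'E'
from cell import env
import cv2
s=env.state(); print(s['t'],s['eef_pos'],s['tcp_rot'],s['opening'])
for c in ['scene','side']:
    im=env.read_camera(c); cv2.imwrite(f'pics/{c}0.png',im[:,:,::-1])
    for l in ['job_box','label','cover_ridge','scanner','scanner_window','mat','bottle','tin','mallet','pliers']:
        print(c,l,[( [round(d['position'][1]*560),round(d['position'][0]*420)],round(d['conf'],2)) for d in env.look_for(c,l)[:2]])
    k=env.calibration(c);print(k['pose'].round(2) if hasattr(k['pose'],'round') else k['pose'])
E
```

```text
pics
0.0 [ 204.71313433 -590.21247652  179.45178418] [-3.14045812e+00 -1.31592934e-04  3.33732680e-01] 0.9994046091127308
scene job_box [([360, 189], 0.74)]
scene label [([348, 180], 0.91)]
scene cover_ridge [([347, 177], 0.83)]
scene scanner [([231, 238], 0.71), ([359, 191], 0.18)]
scene scanner_window [([232, 235], 0.94)]
scene mat [([218, 240], 0.75), ([359, 192], 0.28)]
scene bottle [([312, 250], 0.8)]
scene tin [([265, 177], 0.79)]
scene mallet [([130, 306], 0.74), ([312, 249], 0.68)]
scene pliers []
[[ 4.60000e-01  5.50000e-01 -7.00000e-01  1.42406e+03]
 [ 8.90000e-01 -3.00000e-01  3.50000e-01 -4.17970e+02]
 [-2.00000e-02 -7.80000e-01 -6.30000e-01  7.86000e+02]
 [ 0.00000e+00  0.00000e+00  0.00000e+00  1.00000e+00]]
side job_box [([215, 286], 0.85)]
side label [([235, 285], 0.86)]
side cover_ridge [([234, 288], 0.79)]
side scanner [([314, 187], 0.92)]
side scanner_window [([310, 189], 0.86)]
side mat [([318, 209], 0.75)]
side bottle [([232, 196], 0.77), ([318, 191], 0.19)]
side tin [([324, 256], 0.64), ([235, 285], 0.41)]
side mallet [([338, 126], 0.97), ([233, 197], 0.32)]
side pliers [([152, 362], 0.96)]
[[-7.70000e-01 -5.00000e-01  3.90000e-01  5.75300e+01]
 [-6.30000e-01  6.00000e-01 -4.90000e-01  6.61100e+02]
 [ 1.00000e-02 -6.30000e-01 -7.80000e-01  1.15318e+03]
 [ 0.00000e+00  0.00000e+00  0.00000e+00  1.00000e+00]]
```

View both.

View pics/scene0.png

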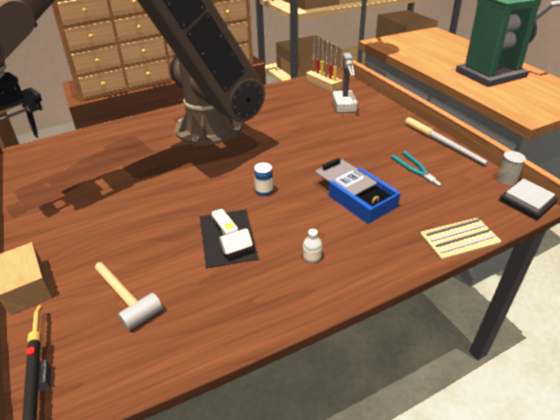

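View pics/side0.png

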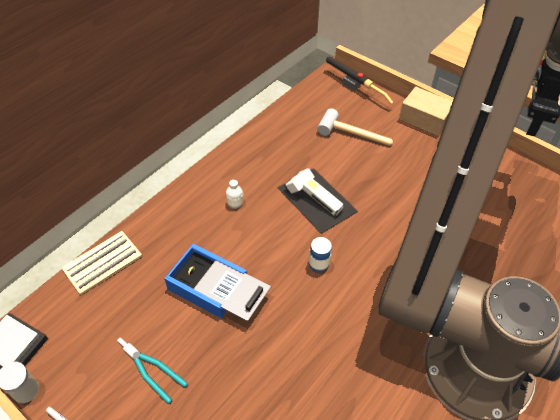

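```bash
python3 - <<'E'
import cv2
im=cv2.imread('pics/side0.png')
c=im[165:325,155:365]; c=cv2.resize(c,None,fx=3.75,fy=3.75,interpolation=cv2.INTER_CUBIC)
cv2.imwrite('pics/side0c.png',c)
im=cv2.imread('pics/scene0.png')
c=im[140:280,195:405]; c=cv2.resize(c,None,fx=3.75,fy=3.75,interpolation=cv2.INTER_CUBIC)
cv2.imwrite('pics/scene0c.png',c)
E
```

```text
(no output)
```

View pics/side0c.png

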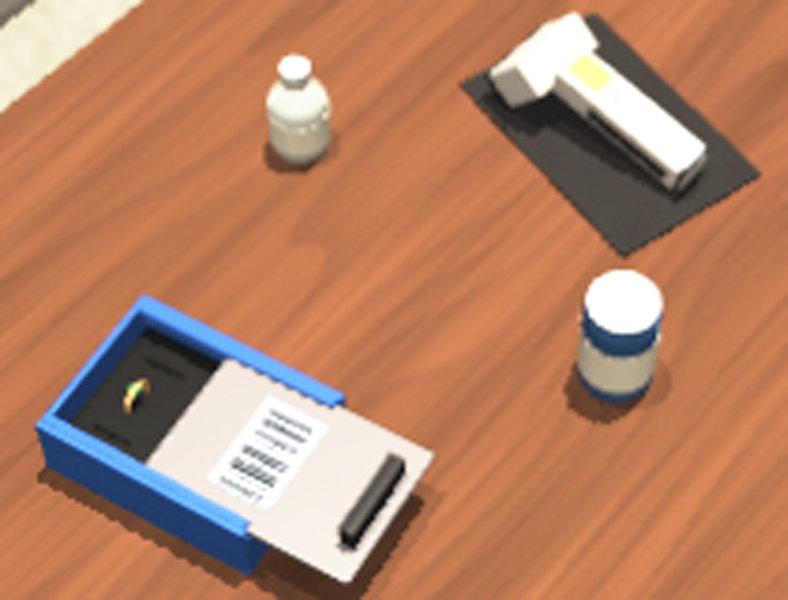

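View pics/scene0c.png

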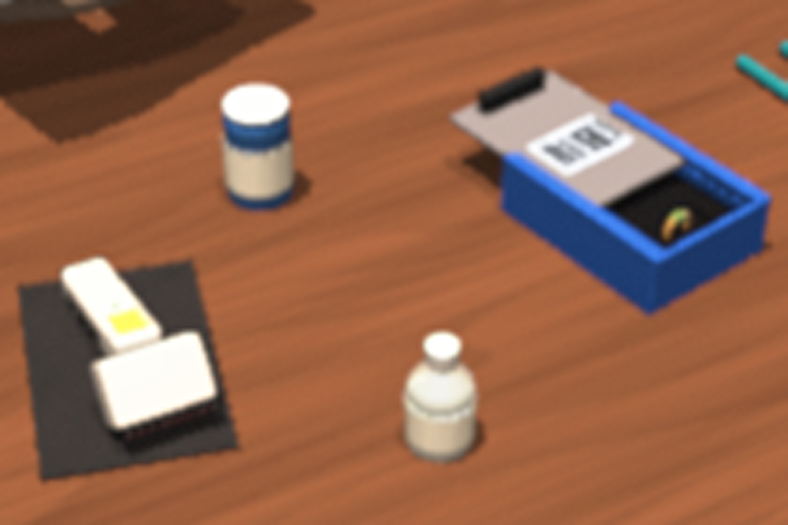

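```bash
cat > h.py <<'E'
import numpy as np, cv2
from cell import env
from scipy.optimize import least_squares
def proj(k,P):
    T=np.linalg.inv(np.array(k['pose'])); r,_=cv2.Rodrigues(T[:3,:3])
    return cv2.projectPoints(np.array(P,float).reshape(-1,1,3),r,T[:3,3],np.array(k['K'],float),np.array(k['dist'],float))[0].reshape(-1,2)
def pl(k,uv,z):
    n=cv2.undistortPoints(np.array(uv,float).reshape(-1,1,2),np.array(k['K'],float),np.array(k['dist'],float)).reshape(-1,2)
    T=np.array(k['pose']); d=np.c_[n,np.ones(len(n))]@T[:3,:3].T
    return T[:3,3]+d*((z-T[2,3])/d[:,2])[:,None]
def frame(p,L):
    c,s=np.cos(p[2]),np.sin(p[2]); L=np.array(L,float)
    return np.c_[p[0]+c*L[:,0]-s*L[:,1],p[1]+s*L[:,0]+c*L[:,1],L[:,2]]
E
python3 - <<'E'
from h import *
S=env.calibration('side');C=env.calibration('scene')
s=lambda *a:[(155+u/3.75,165+v/3.75) for u,v in a]
c=lambda *a:[(195+u/3.75,140+v/3.75) for u,v in a]
def fit(f,x0):
    r=least_squares(f,x0,loss='soft_l1',x_scale=[10,10,.05]+[10]*(len(x0)-3));return r
# which way round
print('side box',pl(S,s((140,298),(42,427),(342,400),(250,525)),50).round(0)[:,:2].tolist())
print('scene box',pl(C,c((655,258),(768,200),(508,155),(618,105)),50).round(0)[:,:2].tolist())
def box(p):
    B=frame(p,[[80,60,50],[80,-60,50],[-80,60,50],[-80,-60,50]])
    o=p[3]; n=-80-o; V=frame(p,[[n,53,46.5],[n,-53,46.5],[n+155,53,46.5],[n+155,-53,46.5]])
    R=frame(p,[[n+8,32,64.5],[n+8,-32,64.5]])
    # side: y right? determine below
    return B,V,R
def f(p,sep=False):
    B,V,R=box(p)
    e=[proj(S,B)-s((42,427),(140,298),(250,525),(342,400)),proj(S,V)-s((347,583),(433,455),(150,465),(228,360)),
       proj(C,B)-c((768,200),(655,258),(618,105),(508,155)),proj(C,V)-c((548,70),(450,118),(685,160),(605,203))]
    return np.concatenate(e) if sep else np.concatenate(e).ravel()
r=fit(f,[650,50,0.1,60]);print('box',r.x.round(3));print(f(r.x,1).round(1).tolist())
print('mat side',pl(S,s((460,84),(596,15),(758,174),(626,255)),4).round(0)[:,:2].tolist())
print('mat scene',pl(C,c((18,287),(190,262),(238,447),(43,480)),4).round(0)[:,:2].tolist())
def tri(us,uc):
    g=lambda X:np.r_[(proj(S,[X])-us)[0],(proj(C,[X])-uc)[0]]
    q=least_squares(g,[600,-150,40]);return q.x.round(1),q.fun.round(1)
print('tail',tri(s((686,166)),c((81,262))));print('key',tri(s((591,72)),c((128,321))))
for n,a,b in [('bottlecap',(295,70),(442,345)),('tin top',(623,302),(257,104))]: print(n,tri(s(a),c(b)))
print(env.calibration('wrist')['pose'])
E
```

```text
side box [[711.0, 190.0], [688.0, 302.0], [554.0, 164.0], [538.0, 268.0]]
scene box [[713.0, 191.0], [697.0, 304.0], [559.0, 167.0], [543.0, 279.0]]
box [6.24667e+02 2.34048e+02 1.70000e-01 7.05990e+01]
[[-3.0, 0.2], [-0.2, -0.8], [-2.7, 3.8], [0.1, -1.1], [-0.8, 0.5], [-0.4, -0.3], [-4.1, 2.3], [-0.1, -2.0], [-0.0, -1.1], [-0.7, 0.5], [-1.3, -1.2], [-2.4, 0.1], [-0.8, -0.2], [-1.3, -0.9], [0.0, -1.1], [-5.7, 1.5]]
mat side [[693.0, -126.0], [657.0, -249.0], [469.0, -198.0], [500.0, -76.0]]
mat scene [[474.0, -197.0], [508.0, -74.0], [699.0, -124.0], [667.0, -247.0]]
tail (array([ 503.1, -153.4,   30.1]), array([ 0.8, -0.4,  0.8,  0.3]))
key (array([ 600.8, -159.2,   53. ]), array([-1. ,  0.4, -0.9, -0.3]))
bottlecap (array([749.7,  -5. ,  82.3]), array([-1. ,  0.2, -0.9, -0.2]))
tin top (array([449.2,   9.1,  83.8]), array([-0.9,  0.4, -1. , -0.3]))
[[ 3.28207441e-01 -9.16965816e-01 -2.26833788e-01  2.67597421e+02]
 [-9.44605605e-01 -3.18694233e-01 -7.84489426e-02 -5.68902133e+02]
 [-3.55621294e-04  2.40015994e-01 -9.70768869e-01  3.83488427e+02]
 [ 0.00000000e+00  0.00000000e+00  0.00000000e+00  1.00000000e+00]]
```

{"api": "carry_out", "payload": {
  "series": [
    [0.3,0.6,0.1,-0.25],
    [0.45,0.6,0.1,-0.25],
    [0.45,0.6,0.1,-0.25],
    [0.45,0.6,0.1,-0.25],
    [0.45,0.6,0.1,-0.25]
  ]
}}

```text
t: 1.6
eef_pos: [310.5, -439.3, 205.3]
tcp_rot: [3.141, -0.0, 0.201]
ft_force: [0.2, -0.1, 0.2]
opening: 1.004
grip_force: 0.0
```

{"api": "carry_out", "payload": {
  "series": [
    [0.45,0.6,0.1,-0.25],
    [0.45,0.6,0.1,-0.25],
    [0.45,0.6,0.1,-0.25],
    [0.45,0.6,0.1,-0.25],
    [0.45,0.6,0.1,-0.25]
  ]
}}

```text
t: 2.1
eef_pos: [423.0, -289.2, 230.4]
tcp_rot: [3.141, -0.0, 0.071]
ft_force: [-0.6, -0.2, -0.3]
opening: 1.0
grip_force: 0.0
```

{"api": "carry_out", "payload": {
  "series": [
    [0.45,0.6,0.1,-0.25],
    [0.45,0.6,0.1,-0.25],
    [0.45,0.6,0.1,-0.25],
    [0.3,0.4,0,-0.25],
    [0,0,0,0]
  ]
}}

```text
t: 2.6
eef_pos: [506.1, -178.4, 245.1]
tcp_rot: [-3.142, -0.001, -0.03]
ft_force: [-0.6, -0.4, -0.1]
opening: 1.001
grip_force: 0.0
```

```bash
python3 - <<'E'
from h import *
k=env.calibration('wrist'); np.save('w1.npy',k,allow_pickle=True)
im=env.read_camera('wrist'); cv2.imwrite('pics/w1.png',im[:,:,::-1])
for l in ['scanner','scanner_window','scanner_grip','mat']:
    for d in env.look_for('wrist',l)[:1]:
        p=[d['position'][1]*560,d['position'][0]*420]; print(l,np.round(p),d['conf'],pl(k,[p],30)[0].round(0))
E
```

```text
scanner [263. 102.] 0.88 [ 619. -160.   30.]
scanner_grip [264. 102.] 0.92 [ 619. -161.   30.]
mat [279. 139.] 0.88 [ 572. -179.   30.]
```

View pics/w1.png

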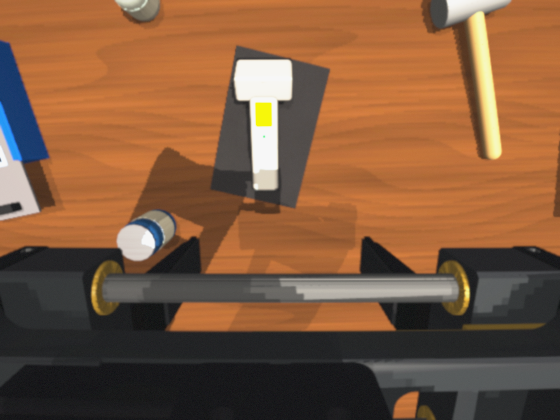

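```bash
python3 - <<'E'
from h import *
k=np.load('w1.npy',allow_pickle=True).item()
m=pl(k,[(236,46),(329,70),(296,207),(211,189)],4)[:,:2]
print('mat',m.round(0).tolist(),m.mean(0)); 
print('yaw',[np.arctan2(*(a-b)[::-1]).round(3) for a,b in((m[0],m[3]),(m[1],m[2]))])
print('tail bottom mid',pl(k,[(265,189)],5),'tail top',pl(k,[(264.5,170)],31),'key',pl(k,[(263.5,114)],54))
print('head L/R front', pl(k,[(236,80),(292,80)],50),'head front top',pl(k,[(265,60)],50))
print('handle edges',pl(k,[(252,165),(278,165)],33),pl(k,[(250,110),(277,110)],54))
for n,(u,v) in {'tin':(147,243)}.items(): print(n,pl(k,[(u,v)],85))
E
```

```text
mat [[694.0, -126.0], [661.0, -249.0], [472.0, -201.0], [503.0, -77.0]] [ 582.61451377 -163.36572164]
yaw [np.float64(-0.25), np.float64(-0.249)]
tail bottom mid [[ 500.94019841 -156.45085214    5.        ]] tail top [[ 531.24764827 -158.2769978    31.        ]] key [[ 602.40825384 -161.12714671   54.        ]]
head L/R front [[ 643.5340453  -129.0525524    50.        ]
 [ 641.41130336 -197.29334355   50.        ]] head front top [[ 665.0035804  -165.31293163   50.        ]]
handle edges [[ 538.6692722  -141.8040158    33.        ]
 [ 537.61200921 -176.8652001    33.        ]] [[ 607.64576895 -144.70485126   54.        ]
 [ 606.62168156 -177.93607761   54.        ]]
tin [[449.6122173   -8.93027506  85.        ]]
```

{"api": "carry_out", "payload": {
  "series": [
    [-0.15,0.5,0,0.2],
    [-0.15,0.8,0,0.2],
    [-0.15,0.8,0,0.2],
    [-0.15,0.8,0,0.2],
    [-0.15,0.8,0,0.2]
  ],
  "fingers": 1
}}

```text
t: 3.35
eef_pos: [466.6, 4.9, 245.2]
tcp_rot: [3.141, -0.0, 0.071]
ft_force: [1.3, -0.1, 0.7]
opening: 0.638
grip_force: 0.0
```

{"api": "carry_out", "payload": {
  "series": [
    [-0.15,0.8,-0.2,0.2],
    [-0.15,0.8,-0.2,0.2],
    [-0.15,0.8,-0.3,0.2],
    [-0.15,0.8,-0.3,0.2],
    [-0.15,0.5,-0.3,0.1]
  ]
}}

```text
t: 3.85
eef_pos: [429.5, 190.8, 179.7]
tcp_rot: [-3.141, -0.001, 0.167]
ft_force: [0.2, -0.1, 0.4]
opening: 0.217
grip_force: 0.0
```

```bash
python3 - <<'E'
from h import *
print(env.state()['eef_pos'],env.state()['tcp_rot'])
k=env.calibration('wrist'); np.save('w2.npy',k,allow_pickle=True)
im=env.read_camera('wrist'); cv2.imwrite('pics/w2.png',im[:,:,::-1])
for l in ['job_box','cover_ridge','label']:
    for d in env.look_for('wrist',l)[:1]:
        p=[d['position'][1]*560,d['position'][0]*420]; print(l,np.round(p),d['conf'],pl(k,[p],50)[0].round(0))
E
```

```text
[429.4667881  190.79464559 179.69114033] [-3.14146358e+00 -6.39460538e-04  1.66966495e-01]
job_box [271.  68.] 0.87 [562. 222.  50.]
cover_ridge [269.  76.] 0.81 [554. 223.  50.]
label [269.  79.] 0.82 [551. 223.  50.]
```

View pics/w2.png

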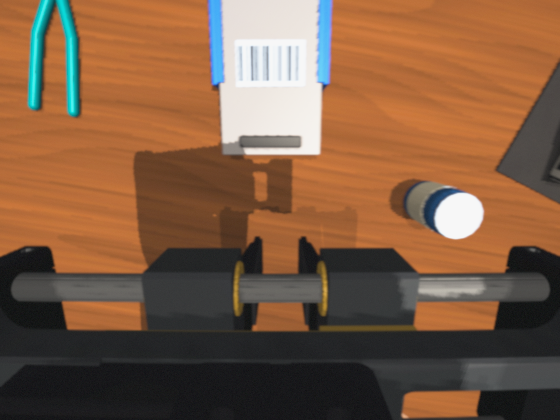

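```bash
python3 - <<'E'
from h import *
k=np.load('w2.npy',allow_pickle=True).item()
a=pl(k,[(221.5,154),(321.5,154)],46.5);print('near',a[:,:2].round(1).tolist(),a.mean(0).round(1),'yaw',np.arctan2(*(a[0]-a[1])[:2]*[-1,1]))
b=pl(k,[(236,39),(306,40),(305,88),(235,86.5)],47)[:,:2];print('label',b.mean(0).round(1),'yaw',np.arctan2(-(b[0]-b[1])[0],(b[0]-b[1])[1]),np.linalg.norm(b[0]-b[1]),np.linalg.norm(b[0]-b[3]))
c=pl(k,[(212,84),(330,84)],50);print('wall',c[:,:2].round(1).tolist(),c.mean(0).round(1),np.linalg.norm(c[0]-c[1]),np.arctan2(-(c[0]-c[1])[0],(c[0]-c[1])[1]))
print('ridge',pl(k,[(270,138)],64.5))
E
```

```text
near [[468.2, 261.5], [486.3, 154.6]] [477.2 208.1  46.5] yaw 0.16729656432946838
label [566.5 223.6] yaw 0.15336641637803303 70.1357445257961 45.02139611056793
wall [[537.0, 279.3], [557.0, 160.4]] [547.  219.9  50. ] 120.6261081876216 0.16679427297418042
ridge [[493.65630028 211.76629008  64.5       ]]
```

{"api": "carry_out", "payload": {
  "series": [
    [0.15,0.1,-0.5,0],
    [0.1,0.1,-0.6,0],
    [0.1,0.04,-0.6,0],
    [0,0,-0.6,0],
    [0,0,-0.24,0]
  ],
  "fingers": 1
}}

```text
t: 4.55
eef_pos: [447.5, 199.7, 51.4]
tcp_rot: [3.141, 0.002, 0.164]
ft_force: [-0.3, 0.3, 0.5]
opening: 0.004
grip_force: 0.0
```

{"api": "carry_out", "payload": {
  "series": [
    [0.2,0.033,0,0],
    [0.2,0.033,0,0],
    [0.2,0.033,0,0],
    [0.2,0.033,0,0],
    [0.2,0.033,0,0]
  ]
}}

```text
t: 5.05
eef_pos: [498.7, 209.9, 53.7]
tcp_rot: [-3.142, -0.001, 0.166]
ft_force: [-0.3, 1.2, 0.2]
opening: 0.007
grip_force: 0.0
```

{"api": "carry_out", "payload": {
  "series": [
    [0.2,0.033,0,0],
    [0.2,0.033,0,0],
    [0.2,0.033,0,0],
    [0.1,0.017,0,0],
    [0,0,0,0]
  ]
}}

```text
t: 5.55
eef_pos: [532.8, 215.6, 52.9]
tcp_rot: [3.142, -0.0, 0.166]
ft_force: [0.2, -0.1, 0.1]
opening: 0.003
grip_force: 0.0
```

```bash
python3 - <<'E'
from h import *
print(env.state()['eef_pos'],env.state()['ft_force'])
im=env.read_camera('side'); cv2.imwrite('pics/s2.png',cv2.resize(im[230:350,155:365,::-1],None,fx=3.75,fy=3.75,interpolation=2))
E
```

```text
[532.81305509 215.61338911  52.8843458 ] [ 0.19795848 -0.11792305  0.06604229]
```

View pics/s2.png

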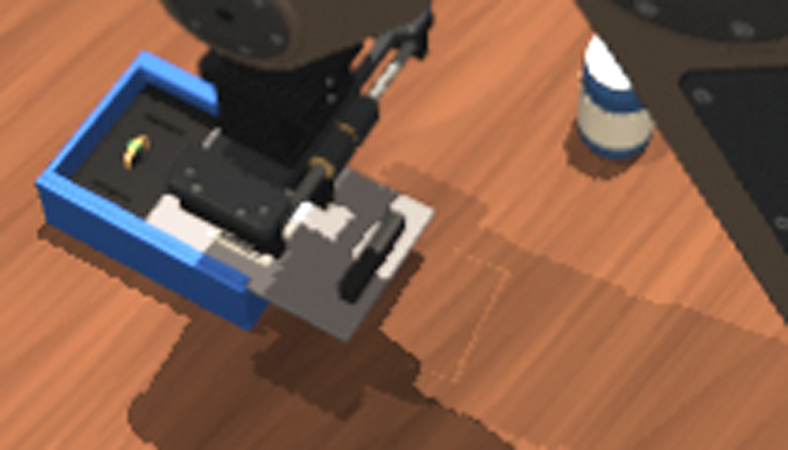

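```bash
python3 - <<'E'
from h import *
S=env.calibration('side');C=env.calibration('scene')
p=env.state()['eef_pos'];P=[p,np.add(p,[0,0,80])]
print(((proj(S,P)-[155,230])*3.75).round(),((proj(C,P)-[195,140])*3.75).round())
print('ridge now?',((proj(S,[[493,211,64.5],[554+8,222,64.5]])-[155,230])*3.75).round())
im=env.read_camera('scene'); cv2.imwrite('pics/c2.png',cv2.resize(im[140:280,195:405,::-1],None,fx=3.75,fy=3.75,interpolation=2))
E
```

```text
[[313. 227.]
 [307. 158.]] [[543. 117.]
 [549.  28.]]
ridge now? [[365. 247.]
 [270. 198.]]
```

View pics/c2.png

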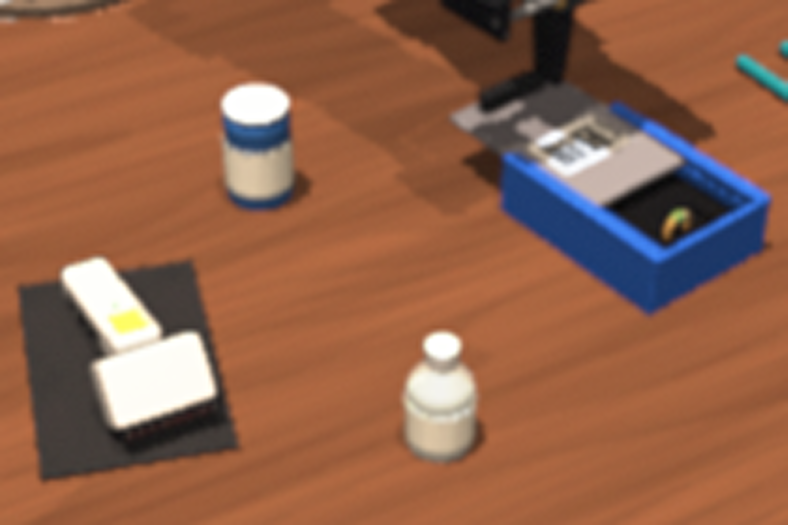

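```bash
python3 - <<'E'
from h import *
C=env.calibration('scene');p=env.state()['eef_pos']
print(p,env.state()['joints'].round(4) if hasattr(env.state()['joints'],'round') else env.state()['joints'])
print(proj(C,[np.add(p,[0,0,h]) for h in (0,20,30,40,60,80)]).round(1).tolist())
im=env.read_camera('scene').mean(2).astype(int)
print('cols',list(range(330,352)))
for r in range(146,180): print(r,*im[r,330:352])
E
```

```text
[531.95395173 215.4840519   52.90969665] [ 2.6980e-01  5.7730e-01  1.8099e+00 -1.0000e-04  7.5500e-01  1.6744e+00]
[[339.6, 171.2], [340.0, 165.4], [340.2, 162.5], [340.4, 159.5], [340.9, 153.5], [341.3, 147.4]]
cols [330, 331, 332, 333, 334, 335, 336, 337, 338, 339, 340, 341, 342, 343, 344, 345, 346, 347, 348, 349, 350, 351]
146 28 46 58 59 59 59 47 27 15 16 15 16 16 18 19 17 19 33 50 67 86 99
147 30 48 58 60 60 57 46 28 16 15 12 16 17 18 18 18 21 39 50 57 66 81
148 36 49 58 59 59 58 45 27 14 13 13 16 16 17 19 17 24 40 52 55 57 61
149 42 49 58 59 58 57 46 27 16 12 12 17 15 18 17 17 26 43 55 57 57 56
150 46 53 57 58 59 56 45 27 16 14 16 16 15 17 17 20 29 46 57 60 60 59
151 51 55 57 58 58 55 45 27 16 12 14 17 16 16 17 19 29 49 57 60 59 58
152 56 55 57 55 56 56 46 30 17 12 13 14 15 17 18 22 33 48 57 58 59 58
153 56 56 57 56 57 58 50 32 18 15 13 15 13 17 15 22 39 52 59 59 59 60
154 57 58 59 58 59 57 48 33 19 15 13 17 15 17 18 24 43 56 60 60 61 59
155 59 59 59 60 60 60 50 35 16 13 13 14 15 16 18 28 45 57 59 60 59 58
156 59 61 61 60 62 60 52 33 19 14 15 14 16 19 17 29 46 56 58 57 56 57
15
[... 1057 characters left out ...]
122 136 151
172 70 69 79 101 119 124 136 146 138 110 86 75 68 68 69 76 90 112 140 160 162 160
173 69 73 97 129 149 152 155 156 152 139 123 106 89 84 96 117 141 158 164 160 144 128
174 68 73 97 130 149 155 156 156 155 153 150 153 157 161 167 174 174 164 141 121 106 94
175 68 69 79 102 122 137 150 155 157 163 180 211 235 240 232 207 169 127 97 96 109 99
176 69 69 70 75 85 105 133 153 175 205 231 248 252 248 229 193 153 125 108 100 107 104
177 70 71 73 76 78 88 118 157 207 237 244 247 239 210 161 145 149 169 180 159 128 105
178 78 84 86 88 93 108 141 170 203 221 210 189 163 139 125 141 155 182 214 215 192 163
179 89 94 96 95 100 119 157 180 175 152 125 107 95 103 133 173 180 172 194 214 225 229
```

```bash
python3 - <<'E'
from h import *
for f,p,yaw,o in (('w1.npy',[506.1,-178.4,245.1],-.03,47.5),('w2.npy',[429.5,190.8,179.7],.167,11)):
    k=np.load(f,allow_pickle=True).item()
    ty=np.array([np.sin(yaw),-np.cos(yaw),0]); tx=np.array([np.cos(yaw),np.sin(yaw),0])
    for h in (0,19,30,40): print(f,h,proj(k,[p+ty*s*o+tx*10*a+[0,0,h] for s in(-1,1) for a in (0,1)]).round(0).tolist())
k=env.calibration('wrist');im=env.read_camera('wrist');p=env.state()['eef_pos'];print(proj(k,[p]))
cv2.imwrite('pics/w3.png',im[:,:,::-1])
E
```

```text
w1.npy 0 [[212.0, 236.0], [211.0, 222.0], [347.0, 236.0], [348.0, 222.0]]
w1.npy 19 [[205.0, 245.0], [204.0, 230.0], [354.0, 245.0], [355.0, 230.0]]
w1.npy 30 [[201.0, 251.0], [200.0, 236.0], [358.0, 252.0], [359.0, 236.0]]
w1.npy 40 [[196.0, 258.0], [195.0, 241.0], [362.0, 258.0], [363.0, 241.0]]
w2.npy 0 [[264.0, 236.0], [264.0, 222.0], [295.0, 236.0], [296.0, 222.0]]
w2.npy 19 [[262.0, 245.0], [262.0, 230.0], [297.0, 245.0], [297.0, 230.0]]
w2.npy 30 [[261.0, 252.0], [261.0, 236.0], [298.0, 252.0], [298.0, 236.0]]
w2.npy 40 [[260.0, 258.0], [260.0, 241.0], [299.0, 258.0], [299.0, 241.0]]
[[279.68332443 236.14370503]]
```

View pics/w3.png

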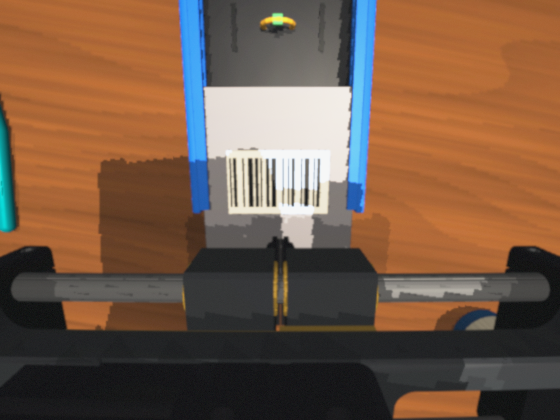

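The gripper passed over the ridge without moving the cover. In w3 and the scene view the shut fingertips show roughly 30 mm above the reported TCP. I'll back off and probe the bench to get the true tip height.

{"api": "carry_out", "payload": {
  "series": [
    [-0.35,-0.055,0,0],
    [-0.35,-0.055,0,0],
    [-0.35,-0.055,0,0],
    [-0.35,-0.055,0,0],
    [-0.35,-0.03,0,0]
  ]
}}

```text
t: 6.25
eef_pos: [443.8, 202.8, 53.2]
tcp_rot: [3.142, -0.0, 0.166]
ft_force: [-0.8, 0.9, -0.3]
opening: 0.006
grip_force: 0.0
```

{"api": "carry_out", "payload": {
  "series": [
    [0,0.05,-0.2,0],
    [0,0,-0.2,0],
    [0,0,-0.2,0],
    [0,0,-0.2,0],
    [0,0,0,0]
  ]
}}

```text
t: 6.75
eef_pos: [444.4, 205.3, 11.3]
tcp_rot: [3.141, 0.003, 0.166]
ft_force: [0.1, 0.8, 0.4]
opening: 0.0
grip_force: 0.0
```

{"api": "carry_out", "payload": {
  "series": [
    [0,0,-0.06,0],
    [0,0,-0.06,0],
    [0,0,-0.06,0],
    [0,0,-0.06,0],
    [0,0,0,0]
  ]
}}

```text
t: 7.25
eef_pos: [444.7, 205.5, 0.8]
tcp_rot: [3.141, 0.0, 0.166]
ft_force: [0.2, -0.5, 0.1]
opening: 0.003
grip_force: 0.0
```

{"api": "carry_out", "payload": {
  "series": [
    [0,0,-0.03,0],
    [0,0,-0.03,0],
    [0,0,-0.03,0],
    [0,0,-0.03,0],
    [0,0,0,0]
  ]
}}

```text
t: 7.75
eef_pos: [444.7, 205.5, -5.1]
tcp_rot: [3.141, 0.0, 0.166]
ft_force: [0.0, 0.4, -0.6]
opening: 0.002
grip_force: 0.0
```

```bash
python3 - <<'E'
from h import *
print(env.state()['eef_pos'],env.state()['ft_force'])
C=env.calibration('scene');p=env.state()['eef_pos']
print(proj(C,[np.add(p,[0,0,h]) for h in (0,20,30,40,60,80)]).round(1).tolist())
im=env.read_camera('scene'); k=env.calibration('side')
print(proj(k,[np.add(p,[0,0,h]) for h in (0,20,30,40,60,80)]).round(1).tolist())
b=env.read_camera('side')
A=cv2.resize(im[120:220,270:380],None,fx=3.6,fy=3.6,interpolation=2);B=cv2.resize(b[250:350,200:310],None,fx=3.6,fy=3.6,interpolation=2)
cv2.imwrite('pics/both.png',np.hstack([A,B])[:,:,::-1])
E
```

```text
[444.73089895 205.50820691  -5.10930958] [ 0.04479988  0.37638037 -0.55603928]
[[320.4, 173.8], [320.6, 168.4], [320.7, 165.7], [320.8, 162.9], [321.0, 157.3], [321.3, 151.7]]
[[270.0, 320.3], [270.0, 316.4], [270.0, 314.4], [269.9, 312.3], [269.9, 308.2], [269.9, 303.9]]
```

View pics/both.png

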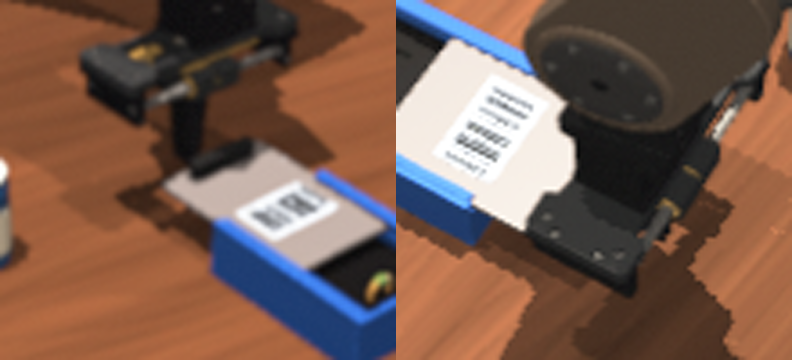

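Scene crop: the shut fingertip ends near full-image px (321,164), about 35 mm above the reported TCP. Carrying on with the gentle probe.

{"api": "carry_out", "payload": {
  "series": [
    [0,0,-0.08,0],
    [0,0,-0.08,0],
    [0,0,-0.08,0],
    [0,0,-0.08,0],
    [0,0,0,0]
  ]
}}

```text
t: 8.35
eef_pos: [444.5, 205.5, -21.6]
tcp_rot: [3.141, 0.001, 0.166]
ft_force: [-0.8, -0.2, 1.0]
opening: 0.004
grip_force: 0.0
```

{"api": "carry_out", "payload": {
  "series": [
    [0,0,-0.03,0],
    [0,0,-0.03,0],
    [0,0,-0.03,0],
    [0,0,0,0],
    [0,0,0,0]
  ]
}}

```text
t: 8.85
eef_pos: [444.8, 205.5, -25.4]
tcp_rot: [3.142, 0.0, 0.166]
ft_force: [-1.0, 0.7, -0.7]
opening: 0.002
grip_force: 0.0
```

{"api": "carry_out", "payload": {
  "series": [
    [0,0,-0.03,0],
    [0,0,-0.03,0],
    [0,0,0,0],
    [0,0,0,0],
    [0,0,0,0]
  ]
}}

```text
t: 9.35
eef_pos: [444.8, 205.5, -28.4]
tcp_rot: [3.142, 0.0, 0.166]
ft_force: [-0.6, -0.5, 0.0]
opening: 0.005
grip_force: 0.0
```

{"api": "carry_out", "payload": {
  "series": [
    [0,0,-0.03,0],
    [0,0,-0.03,0],
    [0,0,0,0],
    [0,0,0,0],
    [0,0,0,0]
  ]
}}

```text
t: 9.85
eef_pos: [444.8, 205.5, -31.4]
tcp_rot: [3.141, -0.0, 0.166]
ft_force: [0.3, 0.1, 0.1]
opening: 0.002
grip_force: 0.0
```

{"api": "carry_out", "payload": {
  "series": [
    [0,0,-0.03,0],
    [0,0,0,0],
    [0,0,-0.02,0],
    [0,0,0,0],
    [0,0,0,0]
  ]
}}

```text
t: 10.35
eef_pos: [444.8, 205.5, -34.0]
tcp_rot: [3.141, 0.0, 0.166]
ft_force: [-0.3, 0.9, -0.0]
opening: 0.003
grip_force: 0.0
```

{"api": "carry_out", "payload": {
  "series": [
    [0,0,-0.02,0],
    [0,0,0,0],
    [0,0,-0.02,0],
    [0,0,0,0],
    [0,0,0,0]
  ]
}}

```text
t: 10.85
eef_pos: [444.9, 205.6, -34.4]
tcp_rot: [-3.142, -0.001, 0.166]
ft_force: [-4.9, -1.8, 27.8]
opening: 0.003
grip_force: 13.7
```

{"api": "carry_out", "payload": {
  "series": [
    [0,0,0.3,0],
    [0,0,0.4,0],
    [0,0,0.4,0],
    [0,0,0,0],
    [0.2,0.033,0,0]
  ]
}}

```text
t: 11.35
eef_pos: [454.3, 207.1, 19.0]
tcp_rot: [3.141, 0.0, 0.167]
ft_force: [-0.1, -0.0, 0.1]
opening: 0.007
grip_force: 0.0
```

{"api": "carry_out", "payload": {
  "series": [
    [0.2,0.033,0,0],
    [0.2,0.033,0,0],
    [0.2,0.033,0,0],
    [0.2,0.033,0,0],
    [0.2,0.033,0,0]
  ]
}}

```text
t: 11.85
eef_pos: [505.2, 215.5, 18.5]
tcp_rot: [3.141, 0.001, 0.166]
ft_force: [-2.4, 0.2, -1.5]
opening: 0.004
grip_force: 1.1
```

{"api": "carry_out", "payload": {
  "series": [
    [0.2,0.033,0,0],
    [0.2,0.033,0,0],
    [0.2,0.033,0,0],
    [0.06,0.01,0,0],
    [0,0,0,0]
  ]
}}

```text
t: 12.35
eef_pos: [538.6, 221.0, 19.1]
tcp_rot: [3.142, -0.001, 0.166]
ft_force: [-1.0, 0.3, -0.3]
opening: 0.005
grip_force: 0.0
```

{"api": "carry_out", "payload": {
  "series": [
    [0.03,0.005,0,0],
    [0.03,0.005,0,0],
    [0.03,0.005,0,0],
    [0.03,0.005,0,0],
    [0,0,0,0]
  ]
}}

```text
t: 12.85
eef_pos: [543.7, 221.9, 19.1]
tcp_rot: [3.141, 0.0, 0.166]
ft_force: [-1.9, -1.4, 1.9]
opening: 0.004
grip_force: 1.0
```

{"api": "carry_out", "payload": {
  "series": [
    [0.02,0.003,0,0],
    [0,0,0,0],
    [0.02,0.003,0,0],
    [0,0,0,0],
    [0,0,0,0]
  ]
}}

```text
t: 13.35
eef_pos: [543.7, 221.8, 19.0]
tcp_rot: [3.141, 0.004, 0.166]
ft_force: [-10.3, -1.4, 6.9]
opening: 0.003
grip_force: 5.3
```

{"api": "carry_out", "payload": {
  "series": [
    [0.02,0.003,0,0],
    [0,0,0,0],
    [0.01,0.002,0,0],
    [0,0,0,0],
    [0,0,0,0]
  ]
}}

```text
t: 13.85
eef_pos: [543.7, 221.8, 18.9]
tcp_rot: [3.141, 0.007, 0.167]
ft_force: [-17.5, -3.3, 11.8]
opening: 0.008
grip_force: 8.5
```

{"api": "carry_out", "payload": {
  "series": [
    [-0.2,-0.03,0,0],
    [-0.1,0,0.4,0],
    [0,0,0.6,0],
    [0.1,-0.2,0.6,0],
    [0.1,-0.4,0.2,-0.2]
  ]
}}

```text
t: 14.35
eef_pos: [543.7, 191.8, 112.0]
tcp_rot: [-3.141, -0.005, 0.147]
ft_force: [0.3, -0.5, -0.7]
opening: 0.003
grip_force: 0.0
```

{"api": "carry_out", "payload": {
  "series": [
    [0.1,-0.7,0,-0.2],
    [0.1,-0.8,0,-0.2],
    [0.1,-0.8,0,-0.2],
    [0.1,-0.8,0,-0.2],
    [0.1,-0.8,0,-0.2]
  ],
  "fingers": -1
}}

```text
t: 14.85
eef_pos: [567.7, -5.7, 109.2]
tcp_rot: [3.141, -0.001, 0.04]
ft_force: [-0.1, 0.5, -0.5]
opening: 0.37
grip_force: 0.0
```

{"api": "carry_out", "payload": {
  "series": [
    [0.1,-0.8,0,-0.2],
    [0.06,-0.8,0,-0.2],
    [0,-0.8,0,-0.2],
    [0,-0.5,0,-0.2],
    [0,0,0,0]
  ]
}}

```text
t: 15.35
eef_pos: [575.5, -152.1, 108.9]
tcp_rot: [3.141, -0.001, -0.047]
ft_force: [0.1, 0.0, 0.5]
opening: 0.79
grip_force: 0.0
```

```bash
python3 - <<'E'
from h import *
S=env.calibration('side');C=env.calibration('scene')
yaw=.166;o=np.array([625.9,233]);a=np.array([.986,.165])
for n,k in(('side',S),('scene',C)):
    env.read_camera(n)
    for l in('label','cover_ridge'):
        for d in env.look_for(n,l)[:1]:
            print(n,l,pl(k,[[d['position'][1]*560,d['position'][0]*420]],50)[0].round(0),d['conf'])
    for q in env.look_for(n,'scanner')[:1]: print(n,pl(k,[[q['position'][1]*560,q['position'][0]*420]],35)[0].round(0))
print('label exp',o+12*a)
im=env.read_camera('side');g=im.mean(2)
# sample along box axis, offset y=-42, on cover plane: should be cover-grey from near to far
P=[list(o+x*a+45*np.array([-a[1],a[0]]))+[46.5] for x in range(-85,81,5)]
uv=proj(S,P).round().astype(int);print([im[v,u].tolist() for u,v in uv])
E
```

```text
side label [617. 226.  50.] 0.69
side cover_ridge [625. 226.  50.] 0.69
side [ 594. -159.   35.]
scene label [632. 231.  50.] 0.84
scene cover_ridge [624. 236.  50.] 0.65
scene [ 621. -155.   35.]
label exp [637.732 234.98 ]
[[31, 52, 91], [217, 205, 199], [234, 234, 243], [226, 230, 247], [208, 225, 249], [206, 225, 249], [206, 224, 249], [240, 236, 238], [240, 236, 238], [240, 236, 238], [146, 203, 253], [171, 211, 253], [170, 210, 253], [149, 203, 253], [148, 203, 253], [197, 219, 249], [196, 220, 249], [195, 219, 249], [236, 232, 236], [236, 232, 236], [221, 226, 242], [221, 226, 243], [234, 231, 236], [233, 230, 236], [139, 197, 253], [183, 214, 249], [182, 213, 249], [179, 213, 249], [230, 228, 235], [228, 228, 235], [207, 222, 244], [244, 234, 226], [87, 120, 194], [150, 116, 138]]
```

{"api": "carry_out", "payload": {
  "series": [
    [-0.08,-0.17,-0.4,0],
    [0,0,-0.6,0],
    [0,0,-0.6,0],
    [0,0,-0.6,0],
    [0,0,-0.36,0]
  ]
}}

```text
t: 16.3
eef_pos: [570.6, -156.9, -21.0]
tcp_rot: [-3.141, 0.002, -0.043]
ft_force: [0.7, 0.1, -0.5]
opening: 0.999
grip_force: 0.0
```

{"api": "carry_out", "payload": {
  "series": [
    [0,0,0,0],
    [0,0,0,0],
    [0,0,0,0],
    [0,0,0,0],
    [0,0,0,0]
  ],
  "fingers": 0.2
}}

```text
t: 16.8
eef_pos: [571.7, -157.7, -18.0]
tcp_rot: [3.141, -0.001, -0.043]
ft_force: [-0.6, -0.7, -0.4]
opening: 0.637
grip_force: 0.0
```

{"api": "carry_out", "payload": {
  "series": [
    [0,-0.05,0,0],
    [0,0,0,0],
    [0,0,0,0],
    [0,0,0,0],
    [0,0,0,0]
  ],
  "fingers": 1
}}

```text
t: 17.3
eef_pos: [571.3, -160.1, -18.9]
tcp_rot: [3.141, -0.0, -0.043]
ft_force: [-0.5, -0.6, 0.8]
opening: 0.356
grip_force: 29.8
```

{"api": "carry_out", "payload": {
  "series": [
    [0,0,0,0],
    [0,0,0,0],
    [0,0,0,0],
    [0,0,0,0],
    [0,0,0,0]
  ]
}}

```text
t: 17.8
eef_pos: [571.3, -160.1, -18.9]
tcp_rot: [3.141, -0.0, -0.043]
ft_force: [-0.8, -1.0, 2.4]
opening: 0.358
grip_force: 29.8
```

{"api": "carry_out", "payload": {
  "series": [
    [0,0,0.1,0],
    [0,0,0.5,0],
    [0,0,0.7,0],
    [0,0,0.8,0],
    [0,0,0.7,0]
  ]
}}

```text
t: 18.3
eef_pos: [571.1, -159.9, 123.0]
tcp_rot: [3.142, -0.0, -0.043]
ft_force: [0.2, 0.3, -1.5]
opening: 0.358
grip_force: 29.8
```

{"api": "carry_out", "payload": {
  "series": [
    [-0.12,0.3,0,0.15],
    [-0.12,0.5,0,0.15],
    [-0.12,0.6,0,0.15],
    [-0.12,0.6,0,0.15],
    [-0.12,0.6,0,0.15]
  ]
}}

```text
t: 18.8
eef_pos: [540.1, -28.5, 120.3]
tcp_rot: [-3.141, 0.001, 0.036]
ft_force: [1.2, 0.4, -2.6]
opening: 0.358
grip_force: 29.8
```

{"api": "carry_out", "payload": {
  "series": [
    [-0.12,0.6,0,0.15],
    [-0.12,0.6,0,0.15],
    [-0.12,0.6,0,0.15],
    [-0.12,0.6,0,0.15],
    [-0.12,0.6,0,0.15]
  ]
}}

```text
t: 19.3
eef_pos: [510.0, 121.4, 120.4]
tcp_rot: [-3.142, 0.001, 0.115]
ft_force: [0.5, 0.4, -1.6]
opening: 0.357
grip_force: 29.8
```

{"api": "carry_out", "payload": {
  "series": [
    [-0.12,0.6,-0.1,0.15],
    [-0.12,0.5,-0.2,0.15],
    [-0.12,0.4,-0.2,0.15],
    [-0.03,0.3,-0.1,0.05],
    [0,0,0,0]
  ]
}}

```text
t: 19.8
eef_pos: [490.9, 211.3, 90.1]
tcp_rot: [3.141, 0.002, 0.168]
ft_force: [0.3, -0.1, -1.9]
opening: 0.36
grip_force: 29.8
```

```bash
python3 - <<'E'
from h import *
S=env.calibration('side');C=env.calibration('scene')
p=env.state()['eef_pos'];print(p)
def yel(im,c):
    h=cv2.cvtColor(im,cv2.COLOR_RGB2HSV);m=((abs(h[...,0].astype(int)-29)<6)&(h[...,1]>110)&(h[...,2]>150)).astype(np.uint8)
    n,_,st,ce=cv2.connectedComponentsWithStats(m)
    i=[j for j in range(1,n) if st[j,4]>6]; return [(ce[j].round(1).tolist(),int(st[j,4])) for j in i]
K={'side':S,'scene':C,'wrist':env.calibration('wrist')}
def loc(P,r0): # scanner-relative
    return P
c,s=np.cos(.167),np.sin(.167)
E=[[p[0]+c*dx,p[1]+s*dx,p[2]+34+19+dz] for dx,dz in((30,19),(84,-20),(70,16))]
for n,k in K.items():
    im=env.read_camera(n); cv2.imwrite(f'pics/{n}_aim.png',im[:,:,::-1])
    old=cv2.cvtColor(cv2.imread(f'pics/{n}0.png'),cv2.COLOR_BGR2RGB) if n!='wrist' else cv2.cvtColor(cv2.imread('pics/w1.png'),cv2.COLOR_BGR2RGB)
    print(n,'now',yel(im,0),'old',yel(old,0),'exp key/window/headtop',proj(k,E).round(0).tolist())
    for l in('scanner_window','scanner','label'):
        for d in env.look_for(n,l)[:1]: print('  ',l,round(d['position'][1]*560),round(d['position'][0]*420),round(d['conf'],2))
E
```

```text
[490.85022671 211.27913295  90.07950713]
side now [([518.8, 20.6], 36)] old [] exp key/window/headtop [[240.0, 268.0], [221.0, 267.0], [225.0, 261.0]]
   scanner_window 258 283 0.94
   scanner 259 281 0.88
   label 198 271 0.78
scene now [([33.2, 327.6], 93)] old [([228.5, 225.3], 29), ([33.2, 327.5], 91)] exp key/window/headtop [[340.0, 136.0], [352.0, 156.0], [350.0, 143.0]]
   scanner_window 345 143 0.83
   scanner 348 145 0.94
   label 366 189 0.65
wrist now [] old [([473.0, 19.0], 7), ([474.1, 27.4], 8), ([475.5, 37.0], 11), ([477.0, 47.0], 7), ([478.5, 58.1], 15), ([481.5, 80.5], 14), ([484.5, 102.5], 14), ([263.2, 113.9], 378), ([486.1, 114.9], 7), ([488.5, 133.0], 15), ([491.6, 151.0], 18), ([467.0, 292.1], 42)] exp key/window/headtop [[280.0, 223.0], [280.0, 104.0], [280.0, 130.0]]
   scanner_window 280 146 0.64
   scanner 281 145 0.7
   label 276 29 0.87
```

```bash
python3 - <<'E'
from h import *
im=cv2.imread('pics/wrist_aim.png').astype(int)
print('col280',[(r,im[r,280].tolist()) for r in range(0,236,6)])
for r in (110,125,140,150,160): print(r,[im[r,c].mean().round().astype(int) for c in range(190,372,4)])
E
```

```text
col280 [(0, [246, 242, 237]), (6, [246, 242, 237]), (12, [246, 243, 237]), (18, [246, 243, 237]), (24, [246, 243, 238]), (30, [246, 243, 238]), (36, [246, 243, 238]), (42, [246, 243, 238]), (48, [246, 243, 238]), (54, [246, 243, 239]), (60, [173, 179, 192]), (66, [61, 62, 65]), (72, [213, 227, 235]), (78, [212, 228, 236]), (84, [214, 230, 237]), (90, [213, 229, 237]), (96, [216, 230, 237]), (102, [216, 230, 238]), (108, [216, 231, 238]), (114, [218, 232, 239]), (120, [237, 243, 240]), (126, [245, 244, 240]), (132, [222, 236, 240]), (138, [219, 234, 240]), (144, [220, 233, 240]), (150, [218, 232, 240]), (156, [217, 232, 239]), (162, [125, 138, 147]), (168, [117, 129, 137]), (174, [132, 147, 156]), (180, [156, 174, 185]), (186, [149, 170, 181]), (192, [10, 158, 204]), (198, [10, 162, 209]), (204, [10, 161, 208]), (210, [10, 161, 209]), (216, [10, 161, 208]), (222, [10, 160, 208]), (228, [10, 160, 208]), (234, [10, 161, 208])]
110 [np.int64(95), np.int64(93), np.int64(198), np.int64(227), np.int64(228), np.int64(228), np.int64(228), np.int64(228), np.int64(228), np.int64(228), np.int64(
[... 2592 characters left out ...]
t64(93)]
160 [np.int64(58), np.int64(58), np.int64(57), np.int64(150), np.int64(217), np.int64(229), np.int64(229), np.int64(229), np.int64(229), np.int64(229), np.int64(229), np.int64(228), np.int64(228), np.int64(226), np.int64(211), np.int64(138), np.int64(147), np.int64(152), np.int64(185), np.int64(147), np.int64(138), np.int64(138), np.int64(138), np.int64(146), np.int64(153), np.int64(228), np.int64(227), np.int64(227), np.int64(227), np.int64(227), np.int64(227), np.int64(227), np.int64(227), np.int64(227), np.int64(226), np.int64(226), np.int64(227), np.int64(226), np.int64(226), np.int64(226), np.int64(223), np.int64(185), np.int64(101), np.int64(101), np.int64(100), np.int64(100)]
```

```bash
python3 - <<'E'
from h import *
k1=np.load('w1.npy',allow_pickle=True).item(); k2=env.calibration('wrist')
im=cv2.imread('pics/w1.png').astype(int)
print([(r,im[r,265].tolist()) for r in range(54,132,3)])
for r in range(64,102,6):
    g=im[r].mean(1); w=[c for c in range(215,315) if g[c]>170]; print(r,w[0],w[-1])
im=cv2.imread('pics/wrist_aim.png').astype(int)
for r in range(66,160,8):
    g=im[r].mean(1); w=[c for c in range(170,390) if g[c]>170]; print(r,w[0],w[-1],end=' | ')
print(k1['K'])
E
```

```text
[(54, [75, 78, 83]), (57, [64, 66, 69]), (60, [216, 230, 237]), (63, [241, 246, 247]), (66, [241, 246, 247]), (69, [242, 246, 247]), (72, [242, 246, 247]), (75, [243, 246, 247]), (78, [247, 247, 247]), (81, [243, 246, 247]), (84, [241, 246, 247]), (87, [241, 246, 247]), (90, [240, 246, 247]), (93, [239, 245, 247]), (96, [228, 239, 243]), (99, [247, 247, 247]), (102, [159, 247, 247]), (105, [10, 247, 247]), (108, [10, 247, 247]), (111, [10, 247, 247]), (114, [10, 247, 247]), (117, [10, 247, 247]), (120, [10, 247, 247]), (123, [10, 247, 247]), (126, [174, 247, 246]), (129, [247, 247, 247])]
64 237 291
70 236 291
76 235 291
82 235 291
88 235 291
94 236 291
100 250 277Traceback (most recent call last):
  File "<stdin>", line 9, in <module>
IndexError: list index out of range
```

```bash
python3 - <<'E'
from h import *
k1=np.load('w1.npy',allow_pickle=True).item(); k2=env.calibration('wrist');p=env.state()['eef_pos']
def Pw(x,z,th,g,yaw,y=0):
    X=x*np.cos(th)+z*np.sin(th); Z=-x*np.sin(th)+z*np.cos(th)  # th>0 nose down; relative to grip
    return [g[0]+np.cos(yaw)*X-np.sin(yaw)*y,g[1]+np.sin(yaw)*X+np.cos(yaw)*y,g[2]+Z]
g1=[571.3,-160.1,34];g2=[p[0],p[1],p[2]+34+19]
F={'crest':(78,124.5),'front':(59,69.5),'keyfront':(102.3,189),'neck':(97,161)}
for th in np.radians([-6,-3,0,3,6]):
    o=[]
    for n,(a,b) in F.items():
        q=least_squares(lambda v:[proj(k1,[Pw(v[0],v[1],0,g1,-.043)])[0,1]-a,proj(k2,[Pw(v[0],v[1],th,g2,.167)])[0,1]-b],[50,10]).x
        w1=np.ptp(proj(k1,[Pw(*q,0,g1,-.043,y) for y in(-35,35)])[:,0]); w2=np.ptp(proj(k2,[Pw(*q,th,g2,.167,y) for y in(-35,35)])[:,0])
        o.append((n,*(q+[-12,30]).round(0),w1.round(1),w2.round(1)))
    print(round(np.degrees(th)),o)
l=env.look_for
E
```

```text
-6 [('crest', np.float64(62.0), np.float64(44.0), np.float64(57.3), np.float64(172.6)), ('front', np.float64(81.0), np.float64(53.0), np.float64(59.2), np.float64(194.6)), ('keyfront', np.float64(34.0), np.float64(41.0), np.float64(55.9), np.float64(156.9)), ('neck', np.float64(43.0), np.float64(20.0), np.float64(53.4), np.float64(140.1))]
-3 [('crest', np.float64(61.0), np.float64(49.0), np.float64(57.9), np.float64(173.7)), ('front', np.float64(80.0), np.float64(60.0), np.float64(60.3), np.float64(198.1)), ('keyfront', np.float64(33.0), np.float64(45.0), np.float64(56.4), np.float64(158.2)), ('neck', np.float64(43.0), np.float64(20.0), np.float64(53.3), np.float64(137.3))]
0 [('crest', np.float64(60.0), np.float64(56.0), np.float64(59.0), np.float64(177.9)), ('front', np.float64(74.0), np.float64(83.0), np.float64(64.2), np.float64(236.2)), ('keyfront', np.float64(33.0), np.float64(49.0), np.float64(57.0), np.float64(160.7)), ('neck', np.float64(43.0), np.float64(19.0), np.float64(53.2), np.float64(133.9))]
3 [('crest', np.float64(57.0), np.float64(69.0), np.float64(61.0), np.float64(192.2)), ('front', np.float64(90.0), np.float64(14.0), np.float64(53.9), np.float64(134.0)), ('keyfront', np.float64(32.0), np.float64(55.0), np.float64(57.9), np.float64(165.3)), ('neck', np.float64(43.0), np.float64(16.0), np.float64(52.8), np.float64(129.1))]
6 [('crest', np.float64(48.0), np.float64(119.0), np.float64(70.4), np.float64(324.2)), ('front', np.float64(84.0), np.float64(43.0), np.float64(57.8), np.float64(156.2)), ('keyfront', np.float64(31.0), np.float64(64.0), np.float64(59.2), np.float64(174.3)), ('neck', np.float64(44.0), np.float64(8.0), np.float64(51.8), np.float64(121.1))]
```

{"api": "carry_out", "payload": {
  "series": [
    [0.02,-0.01,0,0],
    [0,0,0,0],
    [0,0,0,0],
    [0,0,0,0],
    [0,0,0,0]
  ]
}}

```text
t: 20.9
eef_pos: [492.8, 209.5, 91.0]
tcp_rot: [3.141, 0.0, 0.166]
ft_force: [-0.8, -0.5, -1.5]
opening: 0.359
grip_force: 29.8
```

{"api": "carry_out", "payload": {
  "series": [
    [0,0,0,0],
    [0,0,0,0],
    [0,0,0,0],
    [0,0,0,0],
    [0,0,0,0]
  ]
}}

```text
t: 21.4
eef_pos: [492.8, 209.4, 91.1]
tcp_rot: [3.141, 0.0, 0.166]
ft_force: [0.6, 0.3, -0.7]
opening: 0.357
grip_force: 29.8
```

{"api": "carry_out", "payload": {
  "series": [
    [0,0,0,0],
    [0,0,0,0],
    [0,0,0,0],
    [0,0,0,0],
    [0,0,0,0]
  ]
}}

```text
t: 21.9
eef_pos: [492.8, 209.4, 91.1]
tcp_rot: [3.142, 0.0, 0.166]
ft_force: [0.5, -0.6, -1.6]
opening: 0.357
grip_force: 29.8
```

{"api": "carry_out", "payload": {
  "series": [
    [0,0,0,0],
    [0,0,0,0],
    [0,0,0,0],
    [0,0,0,0],
    [0,0,0,0]
  ]
}}

```text
t: 22.4
eef_pos: [492.8, 209.4, 91.1]
tcp_rot: [3.142, -0.0, 0.166]
ft_force: [0.6, -0.5, -1.4]
opening: 0.356
grip_force: 29.8
```

{"api": "carry_out", "payload": {
  "series": [
    [0,0,0,0],
    [0,0,0,0],
    [0,0,0,0],
    [0,0,0,0],
    [0,0,0,0]
  ]
}}

```text
t: 22.9
eef_pos: [492.8, 209.4, 91.1]
tcp_rot: [3.141, 0.0, 0.166]
ft_force: [0.0, -0.5, -1.7]
opening: 0.355
grip_force: 29.8
```

{"api": "carry_out", "payload": {
  "series": [
    [0,0,0,0],
    [0,0,0,0],
    [0,0,0,0],
    [0,0,0,0],
    [0,0,0,0]
  ]
}}

```text
t: 23.4
eef_pos: [492.8, 209.4, 91.0]
tcp_rot: [3.141, 0.0, 0.166]
ft_force: [-0.2, -0.4, -2.2]
opening: 0.361
grip_force: 29.8
```

```bash
python3 - <<'E'
from h import *
p=env.state()['eef_pos'];print(env.state()['t'],p,env.state()['tcp_rot'])
k=env.calibration('wrist');im=env.read_camera('wrist')
# visible part of label: bar contrast rows ahead of the head, and predicted label corners
o=np.array([625.9,233]);a=np.array([.986,.165]);b=np.array([-.165,.986])
print(proj(k,[list(o+(12+dx)*a+dy*b)+[47] for dx,dy in((22,35),(22,-35),(-22,0),(0,0),(43+20,53),(63,-53))]).round(0).tolist())
im2=im.astype(int).mean(2); print([(r,int(im2[r,200:350].std())) for r in range(0,70,6)])
for r in (20,30): print([int(x) for x in im2[r,150:400:5]])
E
```

```text
23.4 [492.79027317 209.42453548  91.04529531] [3.14148475e+00 4.69591120e-05 1.66237577e-01]
[[229.0, -8.0], [327.0, -8.0], [278.0, 58.0], [278.0, 25.0], [202.0, -73.0], [355.0, -73.0]]
[(0, 36), (6, 48), (12, 47), (18, 47), (24, 47), (30, 46), (36, 45), (42, 46), (48, 44), (54, 36), (60, 19), (66, 31)]
[97, 97, 97, 96, 98, 96, 95, 95, 94, 104, 147, 146, 145, 181, 184, 185, 207, 224, 234, 188, 207, 196, 201, 241, 190, 83, 242, 239, 228, 234, 176, 69, 239, 172, 241, 240, 195, 195, 196, 128, 156, 144, 146, 95, 93, 94, 96, 96, 97, 97]
[94, 96, 95, 93, 95, 96, 96, 97, 98, 109, 145, 146, 147, 168, 184, 184, 175, 213, 217, 211, 228, 183, 188, 240, 199, 76, 242, 239, 234, 240, 185, 70, 238, 168, 242, 239, 198, 198, 199, 149, 158, 149, 133, 96, 96, 97, 96, 98, 100, 98]
```

{"api": "carry_out", "payload": {
  "series": [
    [0.03,-0.3,0.2,-0.05],
    [0.12,-0.4,0.2,-0.15],
    [0.12,-0.5,0.2,-0.15],
    [0.12,-0.6,0,-0.15],
    [0.12,-0.6,0,-0.15]
  ]
}}

```text
t: 23.95
eef_pos: [518.6, 87.7, 122.0]
tcp_rot: [3.141, -0.001, 0.098]
ft_force: [0.7, 0.1, -1.8]
opening: 0.354
grip_force: 29.8
```

{"api": "carry_out", "payload": {
  "series": [
    [0.12,-0.6,0,-0.15],
    [0.12,-0.6,0,-0.15],
    [0.12,-0.6,0,-0.15],
    [0.12,-0.6,0,-0.15],
    [0.12,-0.6,0,-0.15]
  ]
}}

```text
t: 24.45
eef_pos: [548.2, -62.6, 121.7]
tcp_rot: [3.141, -0.0, 0.019]
ft_force: [-0.1, 0.4, -1.4]
opening: 0.359
grip_force: 29.8
```

{"api": "carry_out", "payload": {
  "series": [
    [0.12,-0.6,0,-0.15],
    [0.12,-0.6,0,-0.15],
    [0.12,-0.5,0,-0.15],
    [0.12,-0.3,0,-0.15],
    [0,0,0,0]
  ]
}}

```text
t: 24.95
eef_pos: [572.6, -162.6, 121.3]
tcp_rot: [3.141, -0.001, -0.046]
ft_force: [0.3, 0.0, -1.5]
opening: 0.357
grip_force: 29.8
```

{"api": "carry_out", "payload": {
  "series": [
    [-0.02,0.02,-0.4,0],
    [0,0,-0.7,0],
    [0,0,-0.7,0],
    [0,0,-0.6,0],
    [0,0,-0.3,0]
  ]
}}

```text
t: 25.45
eef_pos: [570.1, -158.3, -16.0]
tcp_rot: [-3.141, 0.003, -0.042]
ft_force: [0.1, -0.1, -2.0]
opening: 0.359
grip_force: 29.8
```

{"api": "carry_out", "payload": {
  "series": [
    [0,0,0,0],
    [0,0,-0.03,0],
    [0,0,-0.02,0],
    [0,0,-0.02,0],
    [0,0,0,0]
  ]
}}

```text
t: 25.95
eef_pos: [571.6, -159.7, -16.7]
tcp_rot: [3.141, -0.001, -0.043]
ft_force: [-0.3, 0.1, -0.9]
opening: 0.357
grip_force: 29.8
```

{"api": "carry_out", "payload": {
  "series": [
    [0,0,-0.02,0],
    [0,0,0,0],
    [0,0,-0.015,0],
    [0,0,0,0],
    [0,0,0,0]
  ]
}}

```text
t: 26.45
eef_pos: [571.4, -159.6, -18.9]
tcp_rot: [3.141, -0.0, -0.043]
ft_force: [-1.5, 1.0, 3.6]
opening: 0.362
grip_force: 29.8
```

{"api": "carry_out", "payload": {
  "series": [
    [0,0,-0.01,0],
    [0,0,0,0],
    [0,0,0,0],
    [0,0,0,0],
    [0,0,0,0]
  ]
}}

```text
t: 26.95
eef_pos: [571.4, -159.6, -19.0]
tcp_rot: [3.141, -0.001, -0.043]
ft_force: [-3.0, 0.2, 8.6]
opening: 0.353
grip_force: 29.8
```

{"api": "carry_out", "payload": {
  "series": [
    [0,0,0.01,0],
    [0,0,0,0],
    [0,0,0,0],
    [0,0,0,0],
    [0,0,0,0]
  ],
  "fingers": -1
}}

```text
t: 27.45
eef_pos: [571.2, -159.5, -19.3]
tcp_rot: [3.142, 0.0, -0.043]
ft_force: [-0.0, 0.2, 0.7]
opening: 0.718
grip_force: 0.0
```

{"api": "carry_out", "payload": {
  "series": [
    [0,0,0,0],
    [0,0,0,0],
    [0,0,0,0],
    [0,0,0,0],
    [0,0,0,0]
  ]
}}

```text
t: 27.95
eef_pos: [571.3, -159.6, -19.2]
tcp_rot: [3.142, -0.0, -0.043]
ft_force: [0.1, -0.6, 0.9]
opening: 0.996
grip_force: 0.0
```

{"api": "carry_out", "payload": {
  "series": [
    [0,0,0.2,0],
    [0,0,0.5,0],
    [0,0,0.8,0],
    [0,0,0.8,0],
    [0,0,0.7,0]
  ]
}}

```text
t: 28.45
eef_pos: [571.3, -159.6, 133.6]
tcp_rot: [3.141, -0.001, -0.043]
ft_force: [-0.4, -0.4, 0.3]
opening: 1.0
grip_force: 0.0
```

{"api": "carry_out", "payload": {
  "series": [
    [-0.2,0,0.8,0],
    [-0.3,0,0.8,0],
    [-0.4,0,0.8,0],
    [-0.3,0,0,0],
    [0,0,0,0]
  ]
}}

```text
t: 28.95
eef_pos: [510.2, -159.5, 252.8]
tcp_rot: [3.14, -0.002, -0.044]
ft_force: [0.1, 0.3, 0.3]
opening: 0.997
grip_force: 0.0
```

```bash
python3 - <<'E'
from h import *
s=env.state();print(s['t'],s['eef_pos'])
k=env.calibration('wrist');im=env.read_camera('wrist')
for l in['scanner','mat']:
    for d in env.look_for('wrist',l)[:1]: print(l,pl(k,[[d['position'][1]*560,d['position'][0]*420]],30)[0].round(0),d['conf'])
h=cv2.cvtColor(im,cv2.COLOR_RGB2HSV);m=((abs(h[...,0].astype(int)-29)<5)&(h[...,1]>150)&(h[...,2]>150)).astype(np.uint8)
n,_,st,ce=cv2.connectedComponentsWithStats(m);j=1+st[1:,4].argmax();print('key',st[j,4],pl(k,[ce[j]],54),'was 602.4,-161.1')
C=env.calibration('scene');a=cv2.imread('pics/scene0.png').astype(int)[:,:,::-1];b=env.read_camera('scene').astype(int)
d=(abs(a-b).max(2)>60).astype(np.uint8);n,_,st,_=cv2.connectedComponentsWithStats(d);print([x[:5].tolist() for x in st[1:] if x[4]>40])
E
```

```text
28.95 [ 510.19430946 -159.45957102  252.75305443]
mat [ 572. -176.   30.] 0.96
key 331 [[ 602.72512968 -160.47089364   54.        ]] was 602.4,-161.1
[[0, 0, 54, 138, 3056], [137, 0, 25, 30, 267], [164, 0, 43, 11, 382], [217, 0, 7, 20, 96], [237, 0, 21, 63, 870], [252, 0, 27, 96, 1250], [163, 25, 78, 44, 1133], [167, 70, 9, 14, 41], [182, 94, 22, 5, 48], [229, 95, 35, 20, 577], [168, 103, 16, 22, 143], [215, 113, 112, 103, 3855], [217, 131, 17, 8, 70], [40, 133, 210, 84, 4188], [191, 135, 20, 7, 75], [316, 158, 47, 32, 743], [353, 182, 42, 25, 591]]
```

```bash
python3 -c "
from cell import env
print(env.job_done())"
```

```text
the job is handed in; nothing more can be done
None
```

The cover is fully home, the scanner was held steady on the label for about 2.9 s (I had no direct check that the label was read), and it is back on the middle of its mat. I handed the job in at about 29 s of the 69 s allowed; my first push went over the ridge because the fingertips are really 34 mm above the reported tool point, so I touched the bench to measure that and pushed again.

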